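Thread the orange shade board onto the counter stand

ROBOT

A 6-joint arm with a two-finger parallel gripper is mounted at the origin on the work surface. World frame = base frame: x ahead of the robot, y to its left, z up, the work surface at z = 0. Lengths are in m, angles in degrees, forces in N, time in s.
With the tool pointing down it reaches from about 0.35 to 0.875 m from the base axis. Payload 15.5 kg.
Tool frame: the origin (TCP) lies where the fingers leave the gripper's body, on its centre line; the fingertips stand 73 mm ahead of it and the grasp point (between the pads) lies 54 mm ahead of it (finger_overhang is the distance from the TCP to the fingertips, in m); z points along the fingers, y is the line along which they close (so a half turn about z gives the same grasp; the last joint's range is limited). The gripper opens to 85 mm and grips with 20 to 120 N. Pads are 22 mm wide; open, the fingers measure 114 mm over their backs; the gripper's body (76 mm by 85 mm) begins 54 mm behind the grasp point. The pads swing forward as they close: fully open they stand 13 mm farther back than shut.
Start: joints at [-79.097, 28.281, 77.091, -0, 74.628, -5.472], TCP at [0.176, -0.6, 0.304] pointing down, gripper open.
Joint ranges: [-166.48, 166.48], [-47.26, 123.95], [12.59, 153.08], [-70.14, 250.14], [6.76, 159.57], [-176.63, 176.63]. Speed limits (degrees/s): [108.29, 108.29, 147.25, 172.46, 172.46, 172.46].

INTERFACE

Orientations are given as [roll, pitch, yaw] about the fixed x, y, z axes, in that order (R = Rz(yaw) Ry(pitch) Rx(roll)).
In Python, from station import * gives the robot as it stands.
- The arm moves only by the tool step_arm, never from a script. Its arguments are lists of equal length, an entry for each row: "translation": the shift along the world's x, y, z in units of 0.1 m (1.0 is 0.1 m), a list of three; "turn": the turn about the world's z in units of 60 degrees (1.0 is 60 degrees). A call has 1 to 20 rows; each row shifts and turns the commanded pose from where the row before left it; what a row does not reach is not made up. A row lasts 1/8 s, in which the tool goes at most 62.5 mm and 10.7 degrees, less where a joint would pass 70% of its speed; a pose out of reach is approached as far as the arm can. A call with a number of a shift or a turn outside -1 to 1 is refused whole. A call with a gripper value outside its range is refused whole. "jaw" is the finger opening in mm, from 0 to 85.4, set as the call begins (left out, the last holds). The fingers move at their own pace and stop on an object; the grip force is fixed at half the most. Time passes only in rows, so rows that do not move let the fingers close. It gives the time, the measured TCP pose, the force, the opening and the grip force at its end, in the units of the state.
- sense(): the state, without advancing time (a new reading comes with each control period).
- get_image(name): name is "scene" or "top"; returns a dict with "pixels" (480x640x3 uint8, red, green, blue), "fx", "fy", "cx", "cy" (pixels), "world_from_camera" (4x4, takes a point from camera to world coordinates). Camera axes: x right, y down, z forward; pixel columns grow to the right and rows downward; lengths in m; the calibration is good to about 2 mm. A picture is of the moment at which its call begins. There is no depth.
- close_job(): hands the job in; it is judged then, once.
Trained networks look in a picture, given as the dict that the camera call returned (one of the last four; its "shot" number tells which), for a name from the list of things; names that differ only in an ending like _2 or _b are one class to them, and where a whole thing is asked for, a point or a joint stands for the part that bears it (a point fixed in the world has none). Each returns a list of dicts, best first, with "confidence" (0 to 1); they miss things now and then, are a little off and sometimes report something else, mostly with a low value. They report only what shows in the picture. A call takes as long as a camera call. They do not tell look-alikes from the thing itself.
- cut_out(picture, thing): "pixels" (480x640 bool, what is visible of it) and "extent" ([centre column, centre row, width, height] in pixels, round what is visible of it).
The state is a dict: "time_s": time; "joint_pos": joint angles; "qd": joint speeds; "effort": joint torques, N m; "tcp_pos": TCP position; "tool_rot": TCP orientation; "contact_force": force on the tool from outside, world axes, zero at the start; "ft_torque": the same for the moment, N m; "finger_gap": finger opening in m; "finger_force": force on a finger pad.
Only numpy, scipy, OpenCV 4.12 (cv2) and the standard library are available. Lean on these libraries where they do the work, as an engineer would, in place of code of your own. Each camera call takes 0.05 s, during which the arm holds its last target. There are 200 camera calls.

TASK

On the thread shop's counter, pick up the shade board with the orange block and thread it over the two pins of the dark wooden stand, one pin through each hole, until it lies flat and fully down on the stand's base; then let go. Leave the blue and the green boards where they lie.

Things in the scene. Friction and masses are not known exactly. Their poses are not given: they have to be found in the camera images.
- orange_mid (a point): Loose on the counter: white laminated plate 60 (x) x 140 (y) x 8 mm, two 26 mm through holes at y = +50 and -50 mm; between them, standing on the plate, a solid orange grip block 28 (x) x 50 (y) x 42 mm high (whole board 50 mm tall, about 100 g). Point: centre of the block, 29 mm above the plate's underside; z up, y along the plate through both holes (same when turned half round).
- stand_seat (a point): Stand, fixed to the counter: dark wooden base 80 (x) x 160 (y) x 18 mm high, two upright steel pins 10 mm in diameter at y = +50 and -50 mm, 45 mm tall above the base, the top 12 mm tapering to 4 mm. Point: centre of the base's top face, midway between the pins, 18 mm above the counter; z up, y from pin to pin. A board fully down has its underside on this face.
- blue_mid (a point): Bystander shade board of the same form and size with a blue block, loose on the counter; the point is the block's centre, axes as for the orange one.
- green_mid (a point): Bystander shade board of the same form and size with a green block, loose on the counter; the point is the block's centre, axes as for the orange one.
Things that resemble listed ones, but are neither listed nor needed, are in the scene too. What is shaped like the part that bears orange_mid but yellow is not meant.

How it is judged (in metres and radians):
At the end, for the whole second after the job is handed in: The orange board is threaded on both pins: its centre within 12 mm of the stand's centre seen from above, its length within 0.22 rad of the line of the pins, its underside within 5 mm of the base's top, level within 0.1 rad, and at rest (horizontal distance between orange_mid and stand_seat below 0.012 m and angle between the y axis of orange_mid and the y axis of stand_seat, either way round below 0.22 rad and z of orange_mid in the frame of stand_seat between 0.024 and 0.034 m and angle between orange_mid's own z axis and vertical below 0.1 rad and linear speed of orange below 0.02 m/s); the robot touches nothing.
It fails at once if the blue board is shifted by more than 30 mm (distance of blue_mid from where it was at the start of the episode above 0.03 m).
It fails at once if the green board is shifted by more than 30 mm (distance of green_mid from where it was at the start of the episode above 0.03 m).
It also fails if it takes over 37 s, if anything falls off the work surface, if the arm or the gripper's body presses on something with over 40 N, if the wrist force passes 120 N, or if a joint passes its speed limit or range.

## Working session

There is one attempt and no reset: what is moved stays moved. The work goes in short steps, Python scripts to look and compute and a tool call to move; the robot and the scene stay as the last step left them, time stands still between calls to the robot, and variables do not carry over. Pictures are saved under pics/ and viewed, at most 10 in all, crops included, and the job is handed in when it is done.

Besides the shell and the picture viewer there is one more tool, called after ">>>" in YAML: its name, and indented under it one key for each argument. step_arm: Moves the arm, as the interface text tells. Shifts and turns lie within -1 to 1; 1 stands for 0.1 m of shift or 60 degrees of turn. Its arguments: {"type":"object","properties":{"translation":{"type":"array","items":{"type":"array","items":{"type":"number","minimum":-1,"maximum":1}}},"turn":{"type":"array","items":{"type":"number","minimum":-1,"maximum":1}},"jaw":{"type":"number"}},"required":["translation","turn"]}

```bash
mkdir -p pics
python3 - <<'E'
from station import *
import cv2,numpy as np
s=sense();print(s['time_s'],s['tcp_pos'],s['tool_rot'],s['finger_gap'])
for n in("top","scene"):
    p=get_image(n);cv2.imwrite(f"pics/{n}0.png",p["pixels"][:,:,::-1])
    print(n,p['fx'],p['cx'],p['cy'],np.round(p['world_from_camera'],4).tolist())
    for t in("orange_mid","stand_seat","blue_mid","green_mid"):
        print(t,[(round(d['confidence'],2),d['extent']) for d in cut_out(p,t)])
E
```

```text
0.0 [ 0.1761666  -0.59937571  0.30328581] [-1.79929425e+02 -7.98744549e-03  1.63738810e+01] 0.08510867256237628
top 603.8939793979005 314.1816365553401 245.01614781561284 [[0.0098, -0.9934, 0.1146, 0.2992], [-1.0, -0.0099, -0.0001, -0.0087], [0.0013, -0.1146, -0.9934, 1.2209], [0.0, 0.0, 0.0, 1.0]]
orange_mid [(0.79, [212.6, 284.6, 44.1, 78.5]), (0.66, [408.9, 273.1, 66.0, 68.0]), (0.65, [321.9, 246.3, 74.4, 48.2])]
stand_seat [(0.84, [318.0, 132.7, 80.2, 42.5])]
blue_mid [(0.9, [461.5, 182.8, 81.7, 48.3]), (0.45, [317.4, 132.9, 83.6, 47.9])]
green_mid [(0.97, [181.8, 192.4, 73.1, 53.5])]
scene 479.4549225530791 336.3452504753399 247.7256109349824 [[-0.4979, 0.5073, -0.7034, 1.1716], [0.8672, 0.283, -0.4097, 0.4255], [-0.0088, -0.814, -0.5808, 0.6544], [0.0, 0.0, 0.0, 1.0]]
orange_mid [(0.84, [331.6, 259.9, 56.9, 37.2]), (0.72, [274.8, 181.5, 49.3, 28.8]), (0.65, [278.4, 223.4, 60.9, 30.0]), (0.56, [434.2, 270.9, 36.2, 43.1])]
stand_seat [(0.76, [268.1, 325.8, 90.3, 55.2])]
blue_mid [(0.94, [197.3, 255.0, 49.8, 40.0])]
green_mid [(0.9, [436.7, 336.1, 77.2, 49.5])]
```

View pics/top0.png

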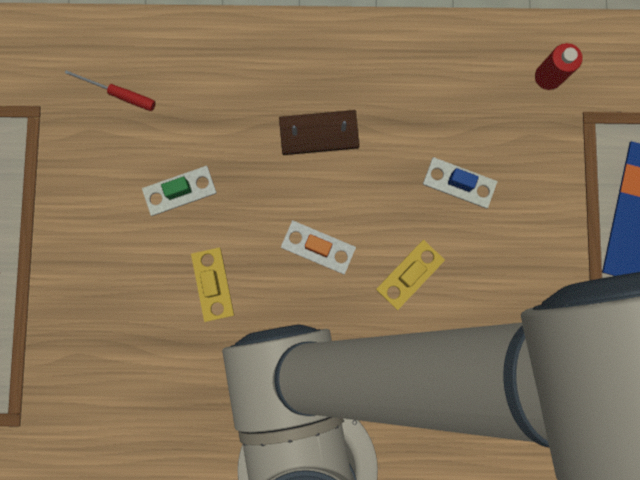

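View pics/scene0.png

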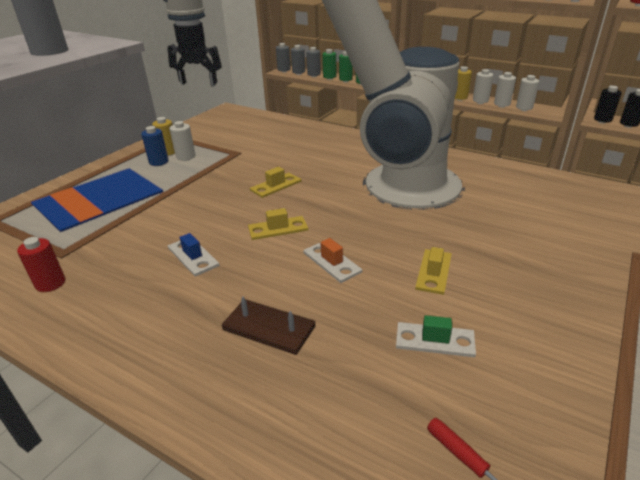

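The top view shows the orange-block white board at (319,246) and yellow look-alikes at (212,285) and (411,275). A third yellow one shows in the scene view at (275,182). The stand is at (318,132), green at (182,192) and blue at (461,183). Only the board at (319,246) has a white plate with an orange block, so I'll confirm it in a crop and measure it.

```bash
cat > h.py <<'E'
from station import *
import cv2,numpy as np
from scipy.optimize import least_squares
def ray(p,uv,z):
    T=p['world_from_camera'];d=T[:3,:3]@[(uv[0]-p['cx'])/p['fx'],(uv[1]-p['cy'])/p['fy'],1]
    return (T[:3,3]+d*(z-T[2,3])/d[2])[:2]
def proj(p,X):
    T=p['world_from_camera'];c=(np.asarray(X)-T[:3,3])@T[:3,:3]
    return np.c_[c[:,0]/c[:,2]*p['fx']+p['cx'],c[:,1]/c[:,2]*p['fy']+p['cy']]
def box(w,l,z0,z1): return np.array([[a*w/2,b*l/2,z] for a in(-1,1) for b in(-1,1) for z in(z0,z1)])
def place(q,B):
    c,s=np.cos(q[2]),np.sin(q[2]);return np.c_[B[:,0]*c-B[:,1]*s+q[0],B[:,0]*s+B[:,1]*c+q[1],B[:,2]]
def hull(pts): return cv2.convexHull(pts.astype(np.float32))
def fit(p,mask,B,q0):
    """mask convex hull vs model silhouette: match support function"""
    y,x=np.nonzero(mask);M=hull(np.c_[x,y].astype(float))[:,0]
    a=np.linspace(0,2*np.pi,72,endpoint=False);D=np.c_[np.cos(a),np.sin(a)]
    sup=lambda P:(P@D.T).max(0)
    r=least_squares(lambda v:sup(proj(p,place(v,B)))+v[3]-sup(M),list(q0)+[0],x_scale=[.01,.01,.05,1],loss='soft_l1')
    return r.x,np.sqrt(np.mean(r.fun**2))
def best(p,mask,B,c):
    return min((fit(p,mask,B,[*c,a]) for a in np.radians([-60,-30,0,30,60,90])),key=lambda t:t[1])
def biggest(m,uv=None):
    n,l,s,c=cv2.connectedComponentsWithStats(m.astype(np.uint8));return l==1+np.argmax(s[1:,4])
E
python3 - <<'E'
from h import *
p=get_image("top");im=p['pixels'];hsv=cv2.cvtColor(im,cv2.COLOR_RGB2HSV)
crop=im[100:290,220:430];cv2.imwrite("pics/crop1.png",cv2.resize(crop[:,:,::-1],None,fx=3,fy=3,interpolation=2))
cs=cut_out(p,"orange_mid");o=min(cs,key=lambda d:abs(d['extent'][0]-320)+abs(d['extent'][1]-246))
R=lambda u,v,r:(np.add.outer((np.arange(480)-v)**2,(np.arange(640)-u)**2)<r*r)
pl=biggest((hsv[...,1]<60)&(hsv[...,2]>140)&R(319,246,50))
ob=biggest((hsv[...,0]<14)&(hsv[...,1]>170)&(hsv[...,2]>120)&R(319,246,30))
st=biggest((hsv[...,2]<90)&R(318,132,60))
print(pl.sum(),ob.sum(),st.sum())
for n,m,B,z in(("plate",pl,box(.06,.14,0,.008),0),("block",ob,box(.028,.05,.008,.05),.03),("stand",st,box(.08,.16,0,.018),0)):
    y,x=np.nonzero(m);v,e=best(p,m,B,ray(p,(x.mean(),y.mean()),z));print(n,np.round(v[:2],4),np.degrees(v[2])%180,v[3],e)
# scene view stand
s=get_image("scene")
for t,B in(("stand_seat",box(.08,.16,0,.018)),):
    c=cut_out(s,t)[0]; h2=cv2.cvtColor(s['pixels'],cv2.COLOR_RGB2HSV)
    y,x=np.nonzero(c['pixels']);print(s['pixels'][y,x].mean(0))
    m=biggest((h2[...,2]<85)&R(268,327,60));v,e=best(s,m,B,ray(s,(x.mean(),y.mean()),.01));print("scene",t,np.round(v[:2],4),np.degrees(v[2])%180,v[3],e)
E
```

```text
1443 5 2989
plate [ 0.4363 -0.0162] 157.46020033704005 -0.4478651868747938 0.30656474475646267
block [0.432  0.0033] 154.44210924029315 -12.047146852281388 1.4527162209466515
stand [ 0.6735 -0.0156] 5.448738667357043 -1.5125103101442718 0.368365298806823
[148.72569444 119.65017361  98.13107639]
scene stand_seat [ 0.6714 -0.0165] 6.167545801083296 -1.8866009680073021 0.29031356142414716
```

View pics/crop1.png

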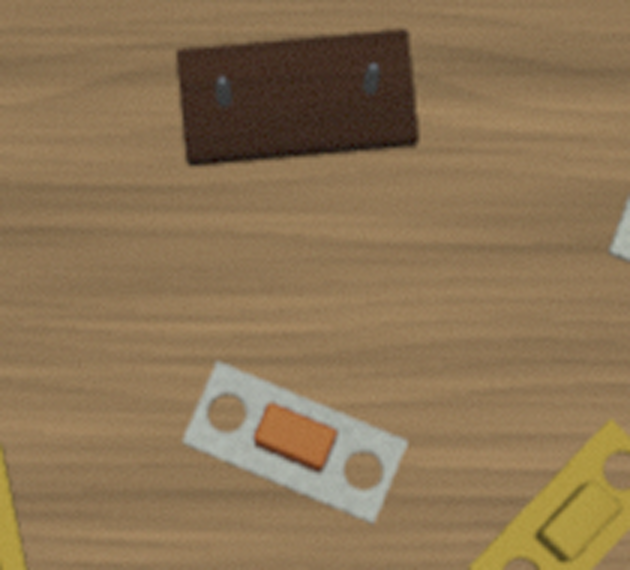

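The crop confirms it: a white plate with an orange block at crop (296,437) and holes at (227,411) and (364,469). The stand is above it, with pins at crop (224,90) and (372,78). Moving over the board.

>>> step_arm:
  translation:
    - [0.16,0.36,0]
    - [0.16,0.36,0]
    - [0.16,0.36,0]
    - [0.16,0.36,0]
    - [0.16,0.36,0]
    - [0.16,0.36,0]
    - [0.16,0.36,0]
    - [0.16,0.36,0]
    - [0.16,0.36,0]
    - [0.16,0.36,0]
    - [0.16,0.36,0]
    - [0.16,0.36,0]
    - [0.16,0.36,0]
    - [0.16,0.36,0]
    - [0.16,0.36,0]
    - [0.16,0.36,0]
    - [0,0,0]
    - [0,0,0]
  turn: [0.053,0.053,0.053,0.053,0.053,0.053,0.053,0.053,0.053,0.053,0.053,0.053,0.053,0.053,0.053,0.053,0,0]
  jaw: 85

```text
time_s: 2.95
tcp_pos: [0.432, -0.0238, 0.3039]
tool_rot: [180.0, 0.0, 67.3]
contact_force: [-0.5, 1.2, -0.8]
finger_gap: 0.0848
finger_force: 0.0
```

>>> step_arm:
  translation:
    - [0.043,0.076,-0.3]
    - [0,0,-0.4]
    - [0,0,-0.4]
    - [0,0,-0.4]
    - [0,0,-0.2]
    - [0,0,0]
    - [0,0,0]
  turn: [0.003,0,0,0,0,0,0]

```text
time_s: 3.82
tcp_pos: [0.4367, -0.0166, 0.1346]
tool_rot: [180.0, -0.0, 67.4]
contact_force: [0.5, -0.4, -0.2]
finger_gap: 0.0851
finger_force: 0.0
```

Run:
```python
from h import *
s=get_image("scene");cv2.imwrite("pics/s2.png",cv2.resize(s['pixels'][180:330,240:440,::-1],None,fx=4,fy=4,interpolation=2))
st=sense();print(st['tcp_pos'],st['tool_rot'])
```

```text
[ 0.43688628 -0.01649679  0.13480213] [ 1.79920766e+02 -1.71053114e-02  6.73936076e+01]
```

View pics/s2.png

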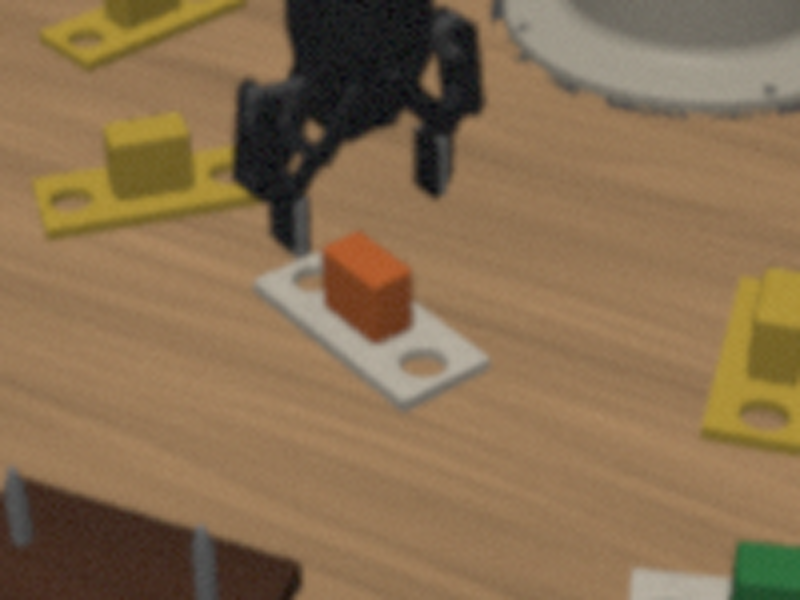

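The fingers straddle the block, with the block top at crop (368,258). Going down and gripping.

>>> step_arm:
  translation:
    - [0,0,-0.2]
    - [0,0,-0.17]
    - [0,0,-0.1]
    - [0,0,0]
    - [0,0,0]
  turn: [0,0,0,0,0]

```text
time_s: 4.5
tcp_pos: [0.4368, -0.0161, 0.0875]
tool_rot: [180.0, -0.0, 67.4]
contact_force: [1.6, 0.4, 0.1]
finger_gap: 0.0852
finger_force: 0.0
```

>>> step_arm:
  translation:
    - [0,0,0]
    - [0,0,0]
    - [0,0,0]
    - [0,0,0]
    - [0,0,0]
    - [0,0,0]
    - [0,0,0]
    - [0,0,0]
  turn: [0,0,0,0,0,0,0,0]
  jaw: 10

```text
time_s: 5.5
tcp_pos: [0.4365, -0.0161, 0.0871]
tool_rot: [180.0, -0.0, 67.4]
contact_force: [-1.6, -0.0, 9.6]
finger_gap: 0.0272
finger_force: 59.4
```

>>> step_arm:
  translation:
    - [0,0,0.1]
    - [0,0,0.3]
    - [0,0,0.4]
    - [0,0,0.3]
    - [0.2,0,0.1]
    - [0.3,0,0]
    - [0.3,0,0]
    - [0.3,0,0]
    - [0.3,0,0]
    - [0.3,0,0]
    - [0.3,0,0]
    - [0.26,0,0]
    - [0.1,0,0]
    - [0,0,0]
    - [0,0,0]
    - [0,0,0]
  turn: [0,0,0,0,0.06,0.06,0.06,0.06,0.06,0.06,0.06,0.053,0,0,0,0]

```text
time_s: 7.5
tcp_pos: [0.6718, -0.016, 0.2071]
tool_rot: [-180.0, -0.0, 95.8]
contact_force: [0.2, -0.9, -1.6]
finger_gap: 0.0273
finger_force: 59.3
```

Run:
```python
from h import *
s=get_image("scene");cv2.imwrite("pics/s3.png",cv2.resize(s['pixels'][220:370,180:380,::-1],None,fx=4,fy=4,interpolation=2))
t=get_image("top");cv2.imwrite("pics/t3.png",cv2.resize(t['pixels'][60:210,220:420,::-1],None,fx=4,fy=4,interpolation=2))
st=sense();print(st['tcp_pos'],st['tool_rot'],st['contact_force'],st['finger_gap'])
```

```text
[ 0.67210754 -0.01606312  0.20704315] [-1.79992235e+02 -2.00108499e-03  9.57980715e+01] [-0.20595584 -1.13238276 -1.44111688] 0.027431538175957795
```

View pics/s3.png

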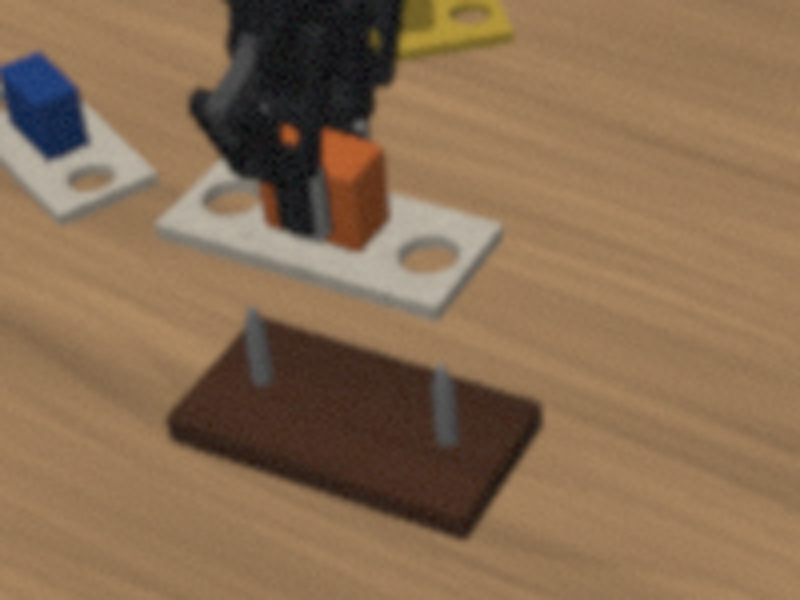

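View pics/t3.png

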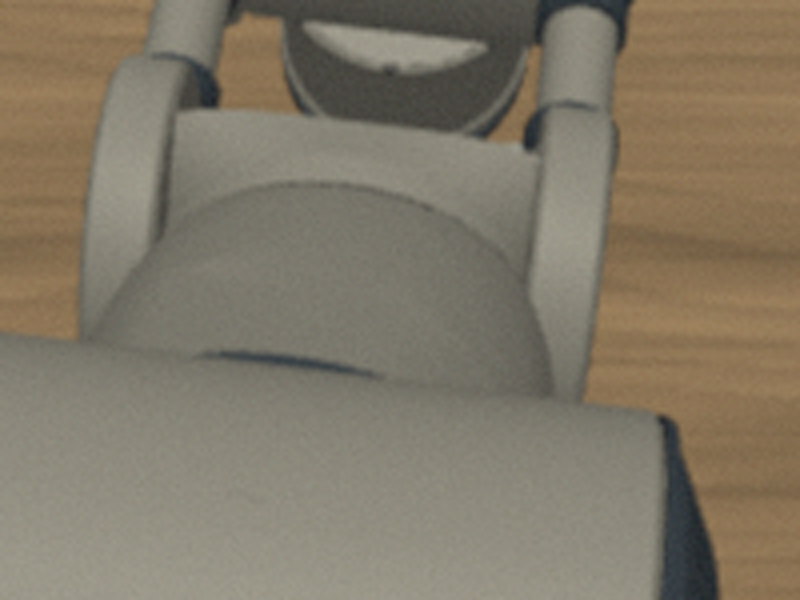

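The scene view shows the board level in the grip, with holes at crop (230,198) and (429,253). The pin tops are at (251,313) and (440,370). The arm hides everything in the top view. Comparing holes with pins by projection.

Run:
```python
from h import *
s=get_image("scene")
f=lambda u,v,z:ray(s,(180+u/4-.4,220+v/4-.4),z)
for n,a,b,z in(("holes",(230,198),(429,254),.125),("pintops",(251,313),(440,370),.062),("pinbase",(262,383),(447,442),.018)):
    A,B=f(*a,z),f(*b,z);d=A-B;print(n,(A+B)/2,np.linalg.norm(d),np.degrees(np.arctan2(-d[0],d[1])),A,B)
```

```text
holes [ 0.66891656 -0.02034056] 0.10103295204067143 -173.56995005747035 [ 0.67457391 -0.07053925] [0.66325921 0.02985814]
pintops [ 0.67299641 -0.01584271] 0.0991590529871398 -173.46221452168112 [ 0.67864146 -0.06509982] [0.66735137 0.0334144 ]
pinbase [ 0.67362169 -0.01526255] 0.09988867977862738 -173.70662537294263 [ 0.67909655 -0.06490591] [0.66814682 0.0343808 ]
```

>>> step_arm:
  translation:
    - [0.01,0.015,-0.2]
    - [0,0,-0.2]
    - [0,0,-0.15]
    - [0,0,-0.1]
    - [0,0,-0.1]
    - [0,0,0]
    - [0,0,0]
  turn: [0.005,0,0,0,0,0,0]

```text
time_s: 8.52
tcp_pos: [0.6738, -0.0146, 0.1323]
tool_rot: [180.0, 0.0, 96.1]
contact_force: [0.0, 0.4, -0.8]
finger_gap: 0.027
finger_force: 59.3
```

Run:
```python
from h import *
s=get_image("scene");cv2.imwrite("pics/s4.png",cv2.resize(s['pixels'][220:370,180:380,::-1],None,fx=4,fy=4,interpolation=2))
st=sense();print(st['tcp_pos'],st['tool_rot'],st['contact_force'],st['finger_gap'])
```

```text
[ 0.67379237 -0.01457204  0.13242926] [1.79953002e+02 9.91925640e-03 9.61144975e+01] [-0.22022431  0.3440657  -2.23289437] 0.027444367930480797
```

View pics/s4.png

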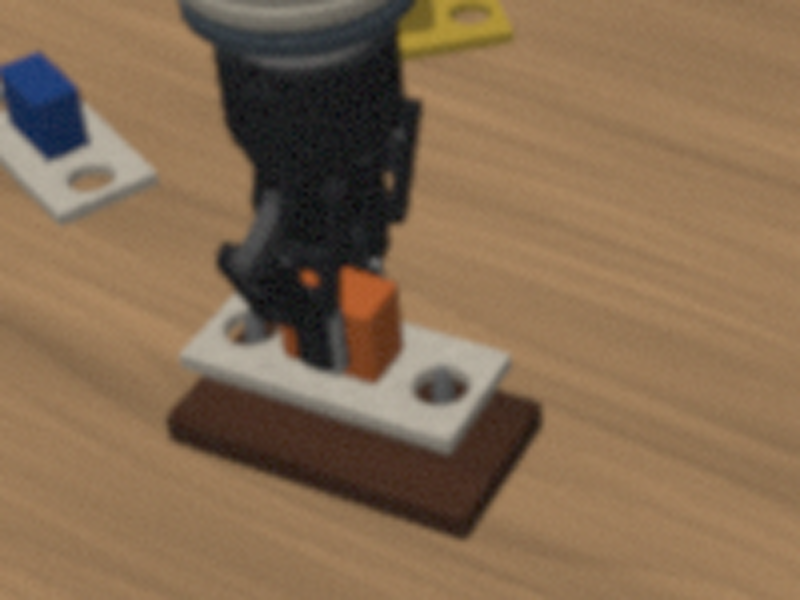

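Both pins stand inside the holes, at crop (255,325) and (442,382), and there is no contact force. Lowering the rest of the way.

>>> step_arm:
  translation:
    - [0,0,-0.1]
    - [0,0,-0.08]
    - [0,0,-0.05]
    - [0,0,-0.03]
    - [0,0,0]
    - [0,0,0]
  turn: [0,0,0,0,0,0]

```text
time_s: 9.32
tcp_pos: [0.6736, -0.0146, 0.1061]
tool_rot: [180.0, 0.0, 96.1]
contact_force: [0.2, 0.2, -1.0]
finger_gap: 0.0273
finger_force: 59.3
```

>>> step_arm:
  translation:
    - [0,0,-0.01]
    - [0,0,0]
    - [0,0,0]
  turn: [0,0,0]

```text
time_s: 9.7
tcp_pos: [0.6736, -0.0146, 0.1052]
tool_rot: [180.0, 0.0, 96.1]
contact_force: [-0.7, 0.5, 4.5]
finger_gap: 0.0268
finger_force: 59.7
```

>>> step_arm:
  translation:
    - [0,0,0]
    - [0,0,0]
    - [0,0,0]
    - [0,0,0]
    - [0,0,0]
    - [0,0,0]
  turn: [0,0,0,0,0,0]
  jaw: 70

```text
time_s: 10.45
tcp_pos: [0.6735, -0.0145, 0.1049]
tool_rot: [180.0, -0.0, 96.1]
contact_force: [0.6, -0.3, -0.6]
finger_gap: 0.0699
finger_force: 0.0
```

>>> step_arm:
  translation:
    - [0,0,0.1]
    - [0,0,0.3]
    - [0,0,0.4]
    - [0,0,0.4]
    - [0,0,0.2]
    - [0,0,0]
  turn: [0,0,0,0,0,0]

```text
time_s: 11.2
tcp_pos: [0.6742, -0.0146, 0.2472]
tool_rot: [179.8, 0.0, 96.1]
contact_force: [-0.7, -0.5, -0.9]
finger_gap: 0.0701
finger_force: 0.0
```

Run:
```python
from h import *
s=get_image("scene");cv2.imwrite("pics/s5.png",cv2.resize(s['pixels'][220:370,180:380,::-1],None,fx=4,fy=4,interpolation=2))
st=sense();print(st['time_s'],st['tcp_pos'],st['contact_force'],st['finger_gap'])
```

```text
11.25 [ 0.67358439 -0.01456819  0.24555436] [-1.19111551 -1.03877206 -0.39896389] 0.07017261902836315
```

View pics/s5.png

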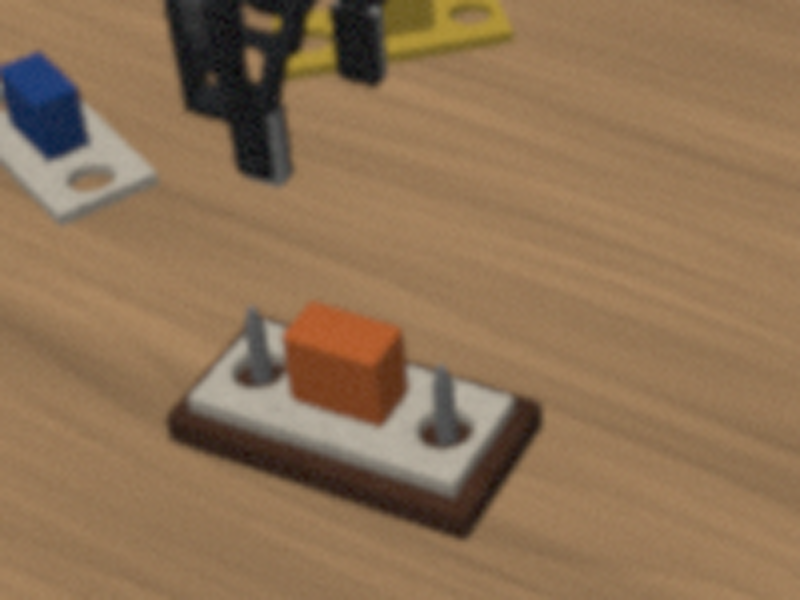

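The board lies flat on the base with a pin through each hole, at crop (258,370) and (444,430), and the gripper is clear. Handing in.

```bash
python3 -c "
from station import *
print(close_job())"
```

```text
the job is handed in; nothing more can be done
None
```

The orange board is on both pins, flat on the stand's base and released; the gripper is clear, the blue and green boards were not touched, and the job was handed in at about 11 s (no verdict was returned).

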